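# Index the flange notch to the pointer and clamp the rotary table

## Task

Wind the upright crank of the rotary table until the single notch in the rim of the flange squarely faces the tip of the fixed pointer, moving the table only by its crank. Then swing the clamp lever round until it is fully home against its stop peg, without upsetting the setting. Leave the other tools on the bench where they are and let go.

Things in the scene. Friction and masses are not known exactly. Their poses are not given: they have to be found in the camera images.
- rotary: fixed base of the rotary table, grey casting 224 mm across; origin on the table's upright axis, at bench height. In its own axes the 72 mm high worm box with the crank lies to -y (spans x -45..45, y -240..-90) and the clamp lever's 60 mm high bracket to +y (x -110..15, y 115..165).
- notch (a point): middle of the mouth of the flange's only notch (a straight slot 25 mm wide, 32 mm deep, right through its rim), 75 mm from the table's axis, at the flange's top, 112 mm high. It goes round with the plate; the x axis of its frame points radially outwards through the notch
- pointer: steel arrow pointer on a dark bracket 36 mm wide beside the base, fixed for the episode but placed anywhere round the table; origin on the table's axis at bench height, its x axis runs from the axis out through the arrow. The arrow points inwards, its tip 79 mm from the axis; bracket from 114 to 135 mm from the axis, top 116 mm high
- crank_axis (a point): the crank's upright axis, 185 mm from the table's axis, at the height of the top of the crank arm (102 mm)
- crank_handle (a point): top centre of the crank's black upright round handle, 24 mm thick, free from 102 to 148 mm above the bench, 55 mm from the crank's axis. It does not spin by itself; pushing it round takes about 7 N and it stays where it is left
- crank (a joint): crank angle in rad, growing anticlockwise seen from above; it may turn many times either way. Worm drive: 6 turns of the crank make one turn of the plate, in the same sense (60 degrees per turn). The worm holds the plate: it cannot be turned by hand
- clamp_axis (a point): upright axis of the clamp lever, 80 mm high, at x -30, y 150 in the base's axes
- clamp_knob (a point): top centre of the black upright round knob on the end of the clamp lever, 22 mm thick, free from 80 to 124 mm above the bench, 85 mm from the lever's axis. The lever stays where it is left and takes about 3 N at the knob
- clamp (a joint): clamp lever angle in rad: 0 is fully home, arm along the bracket (to the base's -x) against the steel stop peg (14 mm thick, 94 mm high, at x -90, y 131.5 in the base's axes); grows to 1.2 as it swings open, away from the table. Seen from above it closes anticlockwise
- flat_file: flat file with a pale wooden handle, 315 mm long, 28 mm high, lying flat; origin under the front of the handle, x along the blade
- half_file: narrower file with a pale wooden handle, 285 mm long, lying flat; origin as for the other file
- hammer: hand hammer lying flat, about 300 mm long
- oil: white oil bottle standing upright, 52 mm across, 130 mm tall; origin under its centre
- square: engineer's try square lying flat, dark stock 100 mm and steel blade 140 mm; origin under the stock
- vblock: steel block with a round hole, 70 x 50 x 45 mm; origin under its centre
- blank: loose round aluminium flange without a notch, 110 mm across, 35 mm tall with a hub; origin under its centre
- plate: turning plate, 190 mm across, top at 90 mm, with the aluminium flange bolted on it: 150 mm across, top at 112 mm, 56 mm wide hub up to 128 mm; origin on the table's axis at bench height, x axis towards the notch. Turned only through the crank
Things that resemble listed ones, but are neither listed nor needed, are in the scene too. What is shaped like the pointer but orange is not meant.

How it is judged:
By the outcome, as a careful person would: the job done as asked, in the order asked, and still so for the second after the job is handed in, with the robot touching nothing.
It also fails if it takes over 72 s, if anything falls off the work surface, if the arm or the gripper's body presses on something with over 40 N, if the wrist force passes 120 N, or if a joint passes its speed limit or range.

## Robot

A 6-joint arm with a two-finger parallel gripper is mounted at the origin on the work surface. World frame = base frame: x ahead of the robot, y to its left, z up, the work surface at z = 0. Lengths are in mm, angles in degrees, forces in N, time in s.
With the tool pointing down it reaches from about 300 to 850 mm from the base axis. Payload 4.2 kg.
Tool frame: the origin (TCP) lies at the centre of the arm's flange, where the gripper is bolted on; the fingertips stand 191 mm ahead of it and the grasp point (between the pads) lies 172 mm ahead of it; z points along the fingers, y is the direction in which the jaws open and shut (so a half turn about z gives the same grasp; the last joint's range is limited). The gripper opens to 91 mm and grips with 3 to 60 N. Pads are 32 mm wide; open, the fingers measure 118 mm over their backs; the gripper's body (76 mm by 178 mm) begins 60 mm behind the grasp point.
Start: joints at [-75.344, 18.312, 89.639, -0, 72.044, -1.146], TCP at [156.58, -553.268, 404.776] pointing down, gripper open.
Joint ranges: [-177.97, 177.97], [-48.28, 115.42], [12.27, 149.76], [-77.06, 257.06], [2.81, 150.46], [-146.56, 146.56]. Speed limits (degrees/s): [147.25, 147.25, 180, 180, 180, 180].

## Interface

Orientations are given as [roll, pitch, yaw] about the fixed x, y, z axes, in that order (R = Rz(yaw) Ry(pitch) Rx(roll)).
In Python, from workcell import status, vision, ticket gives the robot as it stands.
- The arm moves only by the shell command python3 -m jog 'ROWS' [FORCE]. ROWS is JSON, a list of rows, each a list of 7 numbers: the finger opening in m, from 0 to 0.0912, then the shift along the tool's x, y, z in m, then the turn, a rotation vector about the tool's x, y, z in rad. A call has 1 to 12 rows; each row shifts and turns the commanded pose from where the row before left it, along the tool's axes as they then stand; what a row does not reach is not made up. A row lasts 1/8 s, in which the tool goes at most 62.5 mm and 10.7 degrees, less where a joint would pass 70% of its speed; a pose out of reach is approached as far as the arm can. A call with a gripper value outside its range is refused whole. The fingers move at their own pace and stop on an object; FORCE is the grip in N (left out, the last holds). Time passes only in rows, so rows that do not move let the fingers close. It gives the time, the measured TCP pose, the force and the opening at its end, in the units of the state.
- status.state(): the state, without advancing time (a new reading comes with each control period).
- vision.grab_frame(name): name is "side" or "top"; returns a dict with "color" (384x512x3 uint8, blue, green, red), "depth" (384x512 float32, mm along the optical axis (not along the pixel's ray), 0 where there is no reading), "fov_y" (degrees; the focal length in pixels is half the picture's height over the tangent of half this angle, whatever the lens; pixels are square), "cx", "cy" (the principal point, pixels), "pose" (4x4, takes a point from camera to world coordinates). Camera axes: x right, y down, z forward; pixel columns grow to the right and rows downward; lengths in mm; the calibration is good to about 2 mm. A picture is of the moment at which its call begins.
- ticket.job_done(): hands the job in, once; it reports no verdict.
Trained networks look in the newest picture that a camera, given by its name, has taken for a name from the list of things; names that differ only in an ending like _2 or _b are one class to them, and where a whole thing is asked for, a point or a joint stands for the part that bears it (a point fixed in the world has none). Each returns a list of dicts, best first, with "p" (0 to 1); they miss things now and then, are a little off and sometimes report something else, mostly with a low value. They report only what shows in the picture. A call takes as long as a camera call. They do not tell look-alikes from the thing itself.
- vision.find_in(camera, label): "location" ([x, y, z] in mm, in world coordinates, good to about 4 mm: the middle of the surface that is visible of it).
- vision.silhouettes(camera, label): "pixels" (384x512 bool, what is visible of it).
The state is a dict: "time_s": time; "qpos": joint angles; "qvel": joint speeds; "effort": joint torques, N m; "ee_pos": TCP position; "ee_rot": TCP orientation; "force": force on the tool from outside, world axes, zero at the start; "torque": the same for the moment, N m; "gripper_width": finger opening in mm.
Only numpy, scipy, OpenCV 4.12 (cv2) and the standard library are available. Lean on these libraries where they do the work, as an engineer would, in place of code of your own. Each camera call takes 0.05 s, during which the arm holds its last target.

## Working session

There is one attempt and no reset: what is moved stays moved. The work goes in short steps, Python scripts to look and compute and a shell command to move; the robot and the scene stay as the last step left them, time stands still between calls to the robot, and variables do not carry over. Pictures are saved under pics/ and viewed, and the job is handed in when it is done.

```bash
ls -a; mkdir -p pics; cat > h.py <<'E'
import numpy as np, cv2
from workcell import status, vision, ticket
def K(f):
    H=f["color"].shape[0]; return H/2/np.tan(np.radians(f["fov_y"])/2)
def save(f,name): cv2.imwrite("pics/"+name,f["color"])
def unproj(f,u,v,d=None):
    fl=K(f); d=f["depth"][int(round(v)),int(round(u))] if d is None else d
    p=np.array([(u-f["cx"])/fl*d,(v-f["cy"])/fl*d,d,1]); return (f["pose"]@p)[:3]
def ray_z(f,u,v,z):
    fl=K(f); d=f["pose"][:3,:3]@np.array([(u-f["cx"])/fl,(v-f["cy"])/fl,1]); o=f["pose"][:3,3]
    return o+d*(z-o[2])/d[2]
def proj(f,p):
    T=np.linalg.inv(f["pose"]); c=T[:3,:3]@np.asarray(p)+T[:3,3]; fl=K(f)
    return c[0]/c[2]*fl+f["cx"],c[1]/c[2]*fl+f["cy"]
E
python3 - <<'E'
from h import *
for n in("side","top"):
    f=vision.grab_frame(n); save(f,n+"0.png"); print(n,f["fov_y"],f["cx"],f["cy"],f["pose"].round(3).tolist())
    np.save(n+"0.npy",f,allow_pickle=True)
    for l in["rotary","notch","pointer","crank_axis","crank_handle","clamp_axis","clamp_knob","plate","crank","clamp","oil"]:
        print(l,[(round(r["p"],2),np.round(r["location"]).tolist()) for r in vision.find_in(n,l)][:4])
s=status.state(); print(s)
E
```

```text
.
..
pics
side 48.16492459043625 254.11562880152724 192.6068757060981 [[0.863, -0.373, 0.34, 131.554], [-0.505, -0.662, 0.554, -672.411], [0.019, -0.65, -0.76, 1098.747], [0.0, 0.0, 0.0, 1.0]]
rotary [(0.71, [556.0, 46.0, 82.0]), (0.31, [576.0, -61.0, 101.0])]
notch []
pointer [(0.9, [450.0, 347.0, 71.0]), (0.71, [614.0, -248.0, 82.0]), (0.65, [563.0, -22.0, 98.0]), (0.6, [372.0, 201.0, 75.0])]
crank_axis [(0.84, [562.0, 50.0, 76.0]), (0.55, [774.0, 122.0, 43.0]), (0.47, [578.0, -66.0, 101.0])]
crank_handle [(0.89, [580.0, -68.0, 102.0]), (0.47, [360.0, -33.0, 13.0])]
clamp_axis [(0.79, [555.0, 43.0, 85.0]), (0.21, [560.0, -25.0, 96.0])]
clamp_knob [(0.83, [576.0, 292.0, 78.0])]
plate [(0.72, [583.0, 69.0, 115.0])]
crank [(0.55, [579.0, -68.0, 107.0])]
clamp [(0.7, [574.0, 289.0, 79.0])]
oil [(0.88, [720.0, 293.0, 68.0])]
top 50.513160178790194 247.16847302609358 189.79278464006399 [[-0.021, -0.992, 0.122, 390.211], [-1.0, 0.021, -0.006, 58.952], [0.003, -0.122, -0.993, 1458.892], [0.0, 0.0, 0.0, 1.0]]
rotary [(0.57, [571.0, 84.0, 90.0])]
notch [(0.96, [593.0, 96.0, 113.0])]
pointer 
[... 447 characters left out ...]
3.0, 299.0, 85.0])]
{'time_s': 1.2, 'qpos': array([-7.53441008e+01,  1.83131812e+01,  8.96379881e+01,  1.32262786e-04,
        7.20433220e+01, -1.14373594e+00]), 'qvel': array([-1.35775246e-02,  1.09701135e-01, -7.56501193e-02, -3.00743019e-02,
       -1.02924473e-01, -5.20804021e-05]), 'effort': array([ 2.64911840e-03, -4.12351727e+01, -2.32227159e+01,  7.31128268e-02,
        3.79662635e-02, -2.13101345e-06]), 'ee_pos': array([ 156.58284381, -553.28207131,  404.76993949]), 'ee_rot': array([ 1.79994490e+02, -1.58416205e-05,  1.57995944e+01]), 'force': array([ 0.33070413, -1.06615099, -0.05989653]), 'torque': array([-0.00957512,  0.0421913 ,  0.00927341]), 'gripper_width': 91.39376184002843}
```

View pics/top0.png

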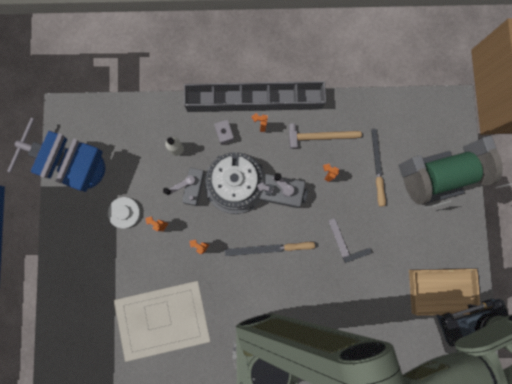

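View pics/side0.png

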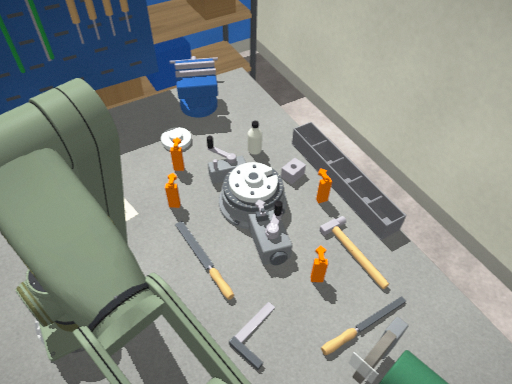

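```bash
python3 - <<'E'
from h import *
f=np.load("top0.npy",allow_pickle=True).item()
c=f["color"][60:240,100:330]; cv2.imwrite("pics/top0c.png",cv2.resize(c,None,fx=3.3,fy=3.3,interpolation=cv2.INTER_CUBIC))
f=np.load("side0.npy",allow_pickle=True).item()
c=f["color"][60:260,130:390]; cv2.imwrite("pics/side0c.png",cv2.resize(c,None,fx=3,fy=3,interpolation=cv2.INTER_CUBIC))
E
```

```text
(no output)
```

View pics/top0c.png

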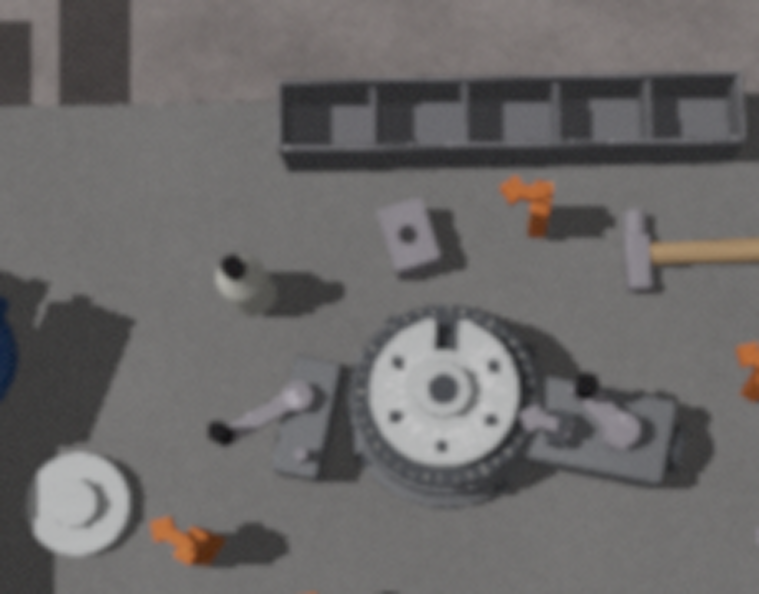

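View pics/side0c.png

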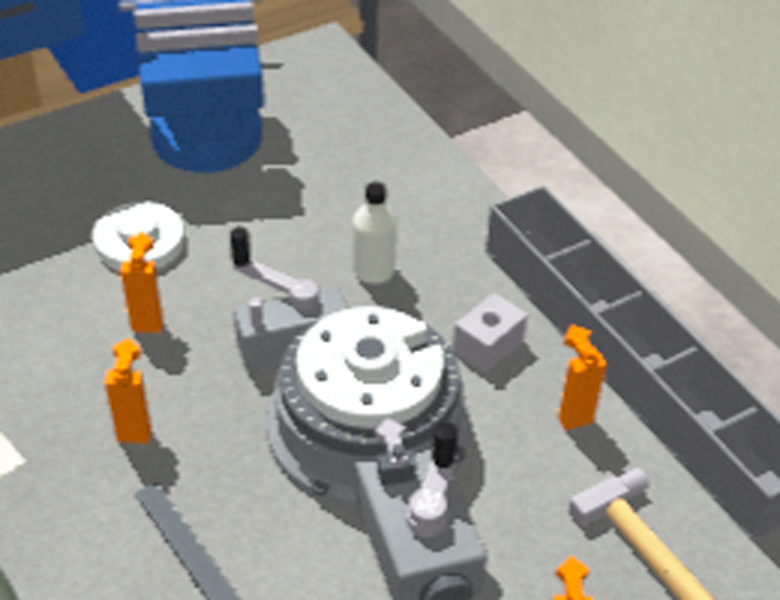

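The steel pointer shows at about top (264,187), between the flange and the worm box. The four orange ones, at top (262,122), (331,172), (199,247) and (156,224), are look-alikes. The notch is at about top (235,160), the crank handle at (278,176), the clamp knob at (167,191) and the stop peg near (191,198). Next I'll measure these.

```bash
python3 - <<'E'
from h import *
f=np.load("top0.npy",allow_pickle=True).item(); s=np.load("side0.npy",allow_pickle=True).item()
def cloud(f):
    fl=K(f); v,u=np.mgrid[:384,:512]; d=f["depth"].astype(float)
    P=np.stack([(u-f["cx"])/fl*d,(v-f["cy"])/fl*d,d,np.ones_like(d)],-1)@f["pose"].T
    P=P[...,:3]; P[d<=0]=np.nan; return P
ct,cs=cloud(f),cloud(s)
np.save("ct.npy",ct);np.save("cs.npy",cs)
def circ(p):
    A=np.c_[2*p,np.ones(len(p))]; x=np.linalg.lstsq(A,(p**2).sum(1),rcond=None)[0]; return x[:2],np.sqrt(x[2]+x[0]**2+x[1]**2)
for n,c,fr in(("top",ct,f),("side",cs,s)):
    for lo,hi,nm in((108,117,"flange"),(124,132,"hub")):
        m=(c[...,2]>lo)&(c[...,2]<hi)&(np.hypot(c[...,0]-580,c[...,1]-90)<82)
        p=c[m]; print(n,nm,m.sum(),"z med",np.median(p[:,2]).round(1))
        h,_=cv2.findContours(m.astype(np.uint8),cv2.RETR_EXTERNAL,cv2.CHAIN_APPROX_NONE)
        k=max(h,key=cv2.contourArea)[:,0].astype(float)
        q=np.array([ray_z(fr,u,v,112 if nm=="flange" else 128)[:2] for u,v in k])
        q0=q
        for _ in range(6):
            x,r=circ(q); e=np.abs(np.hypot(*(q-x).T)-r); q=q[e<max(2.5,np.percentile(e,85))] if len(q)>25 else q
        print("  circle",x.round(1),r.round(1),len(q),len(q0))
# enlarged crops with depth heights
print("top dark handle pixels z:")
for n,c,fr in(("top",ct,f),("side",cs,s)):
    for nm,ctr,zr in(("handle",(577,-71),(135,155)),("knob",(578,283),(112,130))):
        m=(c[...,2]>zr[0])&(c[...,2]<zr[1])&(np.hypot(c[...,0]-ctr[0],c[...,1]-ctr[1])<70)
        p=c[m]; print(n,nm,m.sum(),p.mean(0).round(1) if m.sum() else "",p.min(0).round() if m.sum() else "",p.max(0).round() if m.sum() else "")
c=f["color"][150:225,150:320]; cv2.imwrite("pics/top0d.png",cv2.resize(c,None,fx=4.7,fy=4.7,interpolation=cv2.INTER_CUBIC))
c=s["color"][130:270,195:300]; cv2.imwrite("pics/side0d.png",cv2.resize(c,None,fx=4.2,fy=4.2,interpolation=cv2.INTER_CUBIC))
E
```

```text
top flange 1073 z med 112.8
  circle [592.9  92.5] 70.8 89 142
top hub 186 z med 128.9
  circle [596.2  93.4] 25.7 41 52
side flange 975 z med 111.8
  circle [593.5  91.5] 69.8 70 136
side hub 182 z med 127.7
  circle [598.   93.3] 26.5 42 48
top dark handle pixels z:
top handle 45 [595.8 -49.5 146.7] [585. -60. 135.] [609. -40. 153.]
top knob 37 [559.1 319.5 123.2] [549. 310. 114.] [570. 330. 129.]
side handle 57 [596.8 -50.5 145.7] [586. -61. 137.] [609. -37. 152.]
side knob 37 [560.6 318.9 120.4] [551. 310. 112.] [572. 331. 127.]
```

View pics/top0d.png

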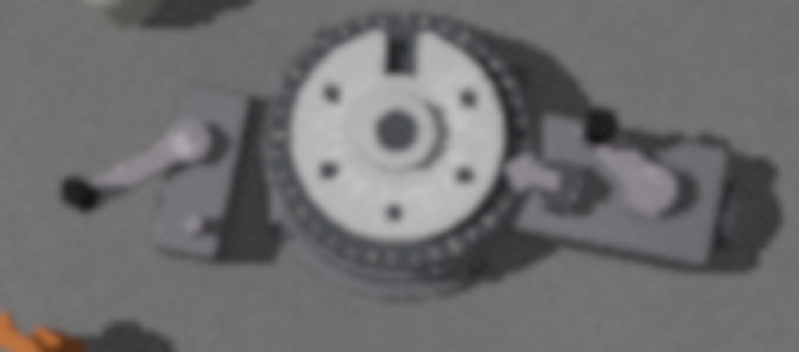

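View pics/side0d.png

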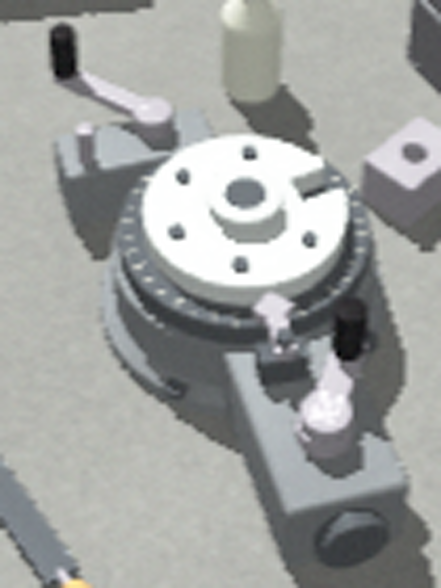

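```bash
python3 - <<'E'
from h import *
from scipy.optimize import least_squares
F={n:np.load(n+"0.npy",allow_pickle=True).item() for n in("top","side")}
C={"top":np.load("ct.npy"),"side":np.load("cs.npy")}
for n in F:
    f=F[n]; c=C[n]; g=f["color"].astype(int); 
    # bright whites
    m=((g.min(2)>150)&(np.hypot(c[...,0]-594,c[...,1]-92)<90)).astype(np.uint8)
    k,_=cv2.findContours(m,cv2.RETR_EXTERNAL,cv2.CHAIN_APPROX_NONE); k=max(k,key=cv2.contourArea)[:,0].astype(float)
    q=np.array([ray_z(f,u,v,112)[:2] for u,v in k])
    r=least_squares(lambda x:np.hypot(q[:,0]-x[0],q[:,1]-x[1])-x[2],[594,92,73],loss="cauchy",f_scale=1)
    print(n,"flange edge circle",r.x.round(2))
    # hub hole: dark
    x=r.x
    # inward ring sampling notch: gray at z=112, radii 55..70 by angle
    for R in(52,58,64,70):
        a=np.radians(np.arange(-60,60,1)); vals=[]
        for t in a:
            u,v=proj(f,[x[0]+R*np.cos(t),x[1]+R*np.sin(t),112]); vals.append(cv2.getRectSubPix(f["color"],(1,1),(float(u),float(v)))[0,0].mean())
        vals=np.array(vals); d=vals<130; print("  R",R,np.degrees(a[d]).round().astype(int)[[0,-1]] if d.any() else None, "w",d.sum())
    # silver caps / pointer / peg by color + height
    def blob(nm,ctr,rad,z0,z1,cond):
        m=(np.hypot(c[...,0]-ctr[0],c[...,1]-ctr[1])<rad)&(c[...,2]>z0)&(c[...,2]<z1)&cond
        p=c[m]; print("  ",nm,m.sum(), p.mean(0).round(1) if m.sum() else "", np.ptp(p,0).round() if m.sum() else "")
    br=g.min(2)>125; dk=g.max(2)<110
    for u,v in([(264,187),(289,191),(273,190),(190,180),(191,198)] if n=="top" else [(261,205),(273,229),(262,213),(232,157),(215,161)]): print("   px",u,v,c[v,u].round(1),g[v,u], "z102",ray_z(f,u,v,102).round(1))
E
```

```text
top flange edge circle [595.51  94.91  72.58]
  R 52 [-16  59] w 34
  R 58 [-60  59] w 33
  R 64 [-14   6] w 21
  R 70 [-13   6] w 20
   px 264 187 [563.5  -4.8 114.6] [140 133 138] z102 [565.1  -5.4 102. ]
   px 289 191 [550.3 -89.5  97.5] [140 132 137] z102 [549.8 -89.  102. ]
   px 273 190 [558.6 -37.8  66.8] [72 70 71] z102 [554.3 -35.4 102. ]
   px 190 180 [597.8 246.5  77.3] [157 150 155] z102 [594.1 243.2 102. ]
   px 191 198 [533.9 241.1  94.7] [132 126 130] z102 [533.1 240.1 102. ]
side flange edge circle [596.78  94.21  75.1 ]
  R 52 [-13  -5] w 9
  R 58 [-12  59] w 14
  R 64 [-11  -5] w 7
  R 70 [-9  0] w 6
   px 261 205 [569.2  -1.4 106.5] [228 222 226] z102 [571.1   1.6 102. ]
   px 273 229 [555.5 -90.9 102.7] [248 244 246] z102 [555.8 -90.5 102. ]
   px 262 213 [554.4 -31.4 110.8] [127 120 123] z102 [558.2 -25.7 102. ]
   px 232 157 [601.1 239.3  82.7] [224 217 221] z102 [592.2 222.  102. ]
   px 215 161 [540.4 244.3  89.3] [232 225 229] z102 [535.3 232.7 102. ]
```

```bash
cat > pol.py <<'E'
from h import *
def polar(f,c,z,r0=30,r1=140,a0=-150,a1=-60,fn=None,sa=4,sr=4):
    A=np.radians(np.arange(a0,a1,1/sa)); R=np.arange(r0,r1,1/sr)
    a,r=np.meshgrid(A,R); P=np.stack([c[0]+r*np.cos(a),c[1]+r*np.sin(a),np.full_like(a,z)],-1)
    T=np.linalg.inv(f["pose"]); q=P@T[:3,:3].T+T[:3,3]; fl=K(f)
    u=(q[...,0]/q[...,2]*fl+f["cx"]).astype(np.float32); v=(q[...,1]/q[...,2]*fl+f["cy"]).astype(np.float32)
    im=cv2.remap(f["color"],u,v,cv2.INTER_LINEAR)
    if fn: cv2.imwrite("pics/"+fn,im)
    return np.degrees(A),R,im.mean(2)
E
python3 - <<'E'
from pol import *
for n in("top","side"):
    f=np.load(n+"0.npy",allow_pickle=True).item()
    c=(595.5,94.2)
    A,R,g=polar(f,c,114,fn=f"pol_{n}.png",a0=-140,a1=30)
    # print profile
    for r in(80,84,88,92,96,100,104,108):
        row=g[int((r-30)*4)]; k=(A>-125)&(A<-90)
        print(n,r," ".join(f"{int(x)}" for x in row[k][::6]))
E
```

```text
top 80 59 62 60 58 60 59 54 64 77 89 98 102 98 90 79 68 60 57 56 55 54 53 51 49
top 84 57 54 51 49 49 50 58 74 90 108 123 126 124 114 98 78 63 54 51 52 50 47 44 44
top 88 75 72 66 62 62 70 87 104 118 130 136 137 137 131 123 109 91 75 67 64 60 54 50 49
top 92 81 76 72 70 75 87 105 122 131 138 140 139 139 138 136 126 110 92 80 73 69 64 60 59
top 96 63 64 63 64 70 84 101 118 128 135 137 138 137 135 130 121 108 91 79 71 68 64 63 62
top 100 64 67 68 70 70 74 87 97 113 126 134 138 137 130 120 106 91 79 72 69 68 68 68 68
top 104 88 91 93 95 93 92 92 94 103 118 133 136 134 126 112 100 93 91 91 92 92 93 94 94
top 108 111 112 114 114 113 110 104 99 99 115 129 135 133 123 100 94 100 108 112 111 112 112 111 111
side 80 147 147 147 148 148 148 148 148 147 148 155 164 170 164 156 149 147 149 150 150 147 146 149 149
side 84 147 149 147 147 148 148 148 148 152 171 196 209 208 193 173 157 149 147 146 147 146 145 143 144
side 88 142 142 143 144 143 140 147 161 180 206 221 225 224 219 206 181 154 138 132 130 135 135 124 125
side 92 104 106 110 111 112 117 148 192 216 225 226 226 226 226 224 215 173 123 97 86 75 76 78 75
side 96 70 72 71 70 74 94 152 206 221 224 224 224 225 226 227 222 212 166 97 69 64 65 64 65
side 100 84 80 69 63 66 80 114 158 193 216 224 224 224 223 217 194 145 109 84 68 65 64 74 78
side 104 124 115 99 91 93 98 109 118 133 185 223 225 225 214 179 137 113 113 114 90 79 93 104 118
side 108 129 142 132 117 115 114 109 105 122 180 226 225 224 219 176 119 116 113 124 127 102 96 103 94
```

View pics/pol_top.png

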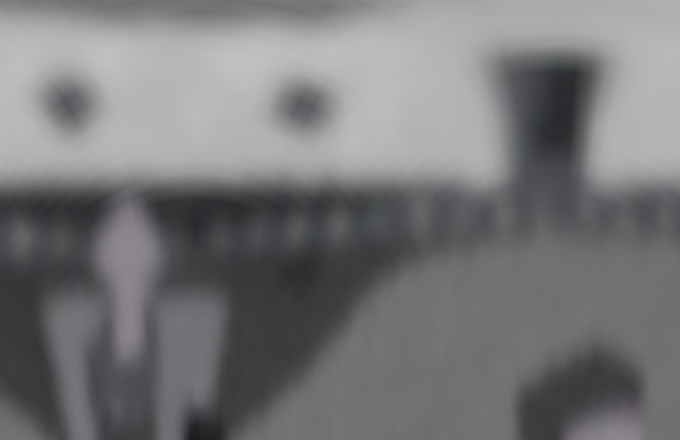

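View pics/pol_side.png

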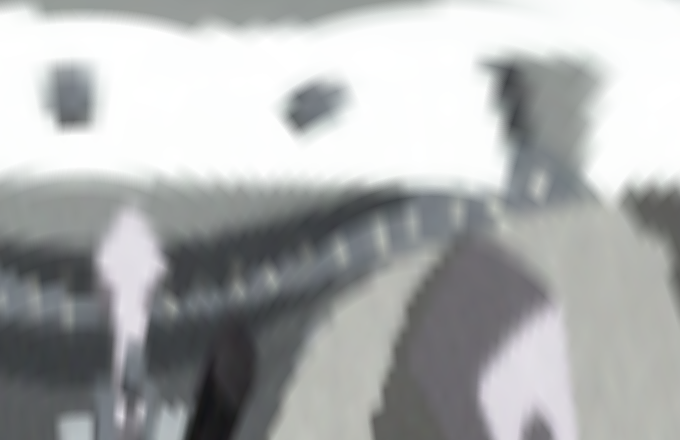

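Measured: the table axis is at about (595.5, 94), the base yaw is about -13°, and the pointer is at about -108°. The notch is at about -3.3°, so the crank needs about -628°. The handle is at (596, -50) with its top at z 147, which is 55.8 from the computed crank axis (554, -86), so that fits. Now I'll approach with the tool's axes lined up with the world's.

```bash
python3 -m jog '[[0.06,0,0,0,0,0,0.138],[0.06,0,0,0,0,0,0.138],[0.06,0.04,-0.0457,0,0,0,0],[0.06,0.04,-0.0457,0,0,0,0],[0.06,0.04,-0.0457,0,0,0,0],[0.06,0.04,-0.0457,0,0,0,0],[0.06,0.04,-0.0457,0,0,0,0],[0.06,0.04,-0.0457,0,0,0,0],[0.06,0.04,-0.0457,0,0,0,0],[0.06,0.04,-0.0457,0,0,0,0],[0.06,0.04,-0.0457,0,0,0,0],[0.06,0.04,-0.0457,0,0,0,0]]' 20
```

```text
time_s: 2.7
ee_pos: [557.8, -94.6, 405.0]
ee_rot: [180.0, -0.0, 0.0]
force: [-0.1, -0.9, -0.8]
gripper_width: 59.9
```

```bash
python3 -m jog '[[0.06,0.0385,-0.0447,0,0,0,0],[0.06,0,0,0.04,0,0,0],[0.06,0,0,0.03,0,0,0],[0.06,0,0,0.022,0,0,0],[0.06,0,0,0,0,0,0],[0.02,0,0,0,0,0,0],[0.0,0,0,0,0,0,0],[0.0,0,0,0,0,0,0],[0.0,0,0,0,0,0,0]]' 20; python3 - <<'E'
from h import *
f=vision.grab_frame("side"); save(f,"s1.png")
c=f["color"][120:290,180:330]; cv2.imwrite("pics/s1c.png",cv2.resize(c,None,fx=4,fy=3.5,interpolation=cv2.INTER_CUBIC))
E
```

```text
time_s: 3.82
ee_pos: [595.9, -49.7, 313.6]
ee_rot: [-179.6, -0.2, -0.2]
force: [0.7, 7.9, -0.2]
gripper_width: 23.1
```

View pics/s1c.png

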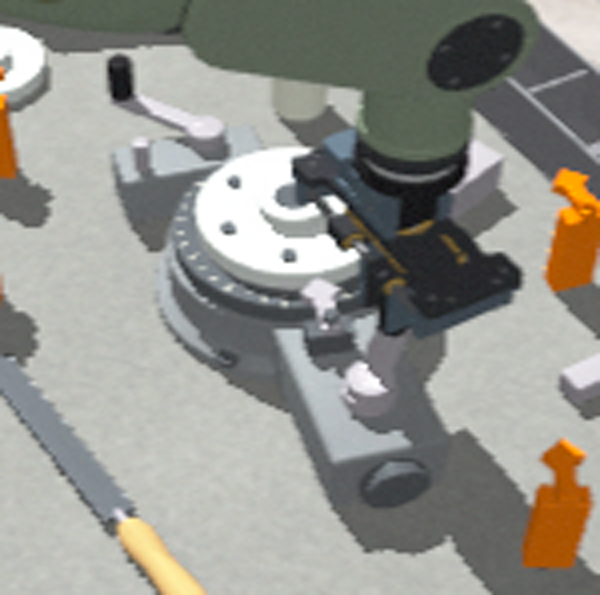

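```bash
cat > steps.py <<'E'
import sys,numpy as np
# axis x,y, start x,y, step deg, n, R
ax,ay,sx,sy,st,n=map(float,sys.argv[1:7]); R=float(sys.argv[7]) if len(sys.argv)>7 else 55
a=np.degrees(np.arctan2(sy-ay,sx-ax)); print("start",a, np.hypot(sy-ay,sx-ax)); px,py=sx,sy
for i in range(int(n)):
    a+=st; x=ax+R*np.cos(np.radians(a)); y=ay+R*np.sin(np.radians(a)); print(f"{a:.0f}: {(x-px)/1e3:.4f},{-(y-py)/1e3:.4f}   abs {x:.1f},{y:.1f}"); px,py=x,y
E
python3 steps.py 554.2 -86.2 596 -49.9 -15 6
```

```text
start 40.9717363335149 55.36180994151109
26: 0.0076,0.0122   abs 603.6,-62.1
11: 0.0045,0.0136   abs 608.2,-75.7
-4: 0.0009,0.0143   abs 609.1,-90.1
-19: -0.0029,0.0141   abs 606.2,-104.1
-34: -0.0064,0.0128   abs 599.8,-117.0
-49: -0.0095,0.0107   abs 590.3,-127.7
```

```bash
python3 -m jog '[[0,0.0076,0.0122,0,0,0,0],[0,0.0045,0.0136,0,0,0,0],[0,0.0009,0.0143,0,0,0,0]]' 20;python3 -m jog '[[0,-0.0029,0.0141,0,0,0,0],[0,-0.0064,0.0128,0,0,0,0],[0,-0.0095,0.0107,0,0,0,0]]' 20
```

```text
time_s: 4.25
ee_pos: [612.4, -88.5, 313.8]
ee_rot: [-179.5, -0.9, -0.2]
force: [12.0, 13.5, -3.5]
gripper_width: 23.5
time_s: 4.62
ee_pos: [592.0, -127.6, 313.8]
ee_rot: [-179.7, -0.6, -0.2]
force: [11.2, 9.9, -2.3]
gripper_width: 23.2
```

```bash
python3 steps.py 556 -86 590.3 -127.7 -18 6
```

```text
start -50.561269056732485 53.99425895407767
-69: -0.0142,0.0095   abs 576.1,-137.2
-87: -0.0168,0.0037   abs 559.3,-140.9
-105: -0.0171,-0.0017   abs 542.2,-139.2
-123: -0.0158,-0.0069   abs 526.4,-132.4
-141: -0.0129,-0.0114   abs 513.5,-120.9
-159: -0.0087,-0.0148   abs 504.8,-106.1
```

```bash
python3 -m jog '[[0,-0.0142,0.0095,0,0,0,0],[0,-0.0168,0.0037,0,0,0,0],[0,-0.0171,-0.0017,0,0,0,0]]' 20;python3 -m jog '[[0,-0.0158,-0.0069,0,0,0,0],[0,-0.0129,-0.0114,0,0,0,0],[0,-0.0087,-0.0148,0,0,0,0]]' 20
python3 - <<'E'
from h import *
f=vision.grab_frame("side"); save(f,"s2.png")
c=f["color"][120:290,180:330]; cv2.imwrite("pics/s2c.png",cv2.resize(c,None,fx=4,fy=3.5,interpolation=cv2.INTER_CUBIC))
E
python3 steps.py 556 -86 504.8 -106.1 -18 13
```

```text
time_s: 5.0
ee_pos: [544.3, -139.4, 313.8]
ee_rot: [-179.8, -0.8, -0.2]
force: [14.8, 8.6, -6.8]
gripper_width: 23.3
time_s: 5.38
ee_pos: [502.0, -111.6, 313.5]
ee_rot: [179.2, 0.3, 0.2]
force: [-14.1, -23.1, 9.2]
gripper_width: 23.3
start -158.56611410581834 55.00409075696096
-177: -0.0037,-0.0168   abs 501.1,-89.3
-195: 0.0017,-0.0171   abs 502.8,-72.2
-213: 0.0069,-0.0158   abs 509.6,-56.4
-231: 0.0114,-0.0129   abs 521.1,-43.5
-249: 0.0148,-0.0087   abs 535.9,-34.8
-267: 0.0168,-0.0037   abs 552.7,-31.1
-285: 0.0171,0.0017   abs 569.8,-32.8
-303: 0.0158,0.0069   abs 585.6,-39.6
-321: 0.0129,0.0114   abs 598.5,-51.1
-339: 0.0087,0.0148   abs 607.2,-65.9
-357: 0.0037,0.0168   abs 610.9,-82.7
-375: -0.0017,0.0171   abs 609.2,-99.8
-393: -0.0069,0.0158   abs 602.4,-115.6
```

View pics/s2c.png

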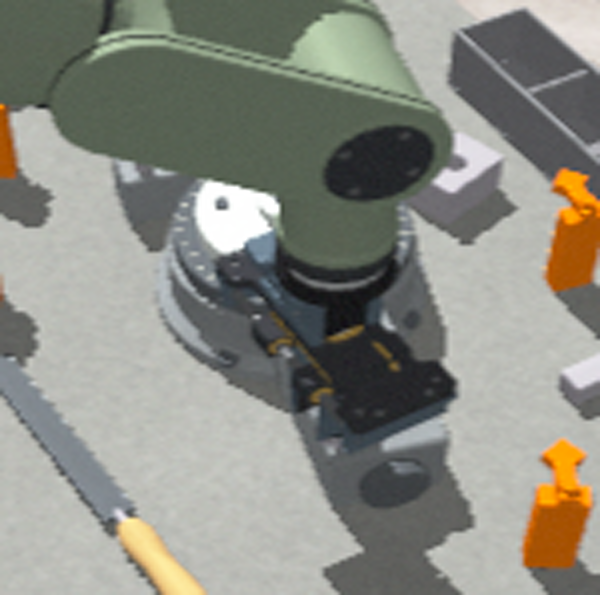

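```bash
python3 - <<'E'
import numpy as np
p=np.array([(595.9,-49.7),(612.4,-88.5),(592,-127.6),(544.3,-139.4),(502,-111.6)])
A=np.c_[2*p,np.ones(5)];x=np.linalg.lstsq(A,(p**2).sum(1),rcond=None)[0];print(x[:2],np.sqrt(x[2]+x[0]**2+x[1]**2))
c=np.array([556,-85]);print(np.hypot(*(p-c).T))
E
python3 steps.py 556.5 -85.5 504.8 -106.1 -18 6 55.5
```

```text
[553.85760851 -85.43218897] 56.73055577890274
[53.27382096 56.50849494 55.77418758 55.64395744 60.19601316]
start -158.27506131176906 55.65294241996553
-176: -0.0037,-0.0170   abs 501.1,-89.1
-194: 0.0016,-0.0173   abs 502.7,-71.8
-212: 0.0069,-0.0160   abs 509.6,-55.9
-230: 0.0115,-0.0131   abs 521.0,-42.8
-248: 0.0149,-0.0089   abs 536.0,-33.9
-266: 0.0169,-0.0038   abs 552.9,-30.1
```

```bash
python3 steps.py 554.5 -85.5 504.8 -106.1 -18 6 55; python3 -m jog '[[0,-0.0050,-0.0170,0,0,0,0],[0,0.0018,-0.0171,0,0,0,0]]' 20;
```

```text
start -157.48663266075044 53.80009293672269
-175: -0.0051,-0.0163   abs 499.7,-89.8
-193: 0.0013,-0.0172   abs 501.0,-72.7
-211: 0.0066,-0.0159   abs 507.6,-56.8
-229: 0.0112,-0.0131   abs 518.8,-43.7
-247: 0.0147,-0.0090   abs 533.4,-34.7
-265: 0.0167,-0.0040   abs 550.2,-30.7
time_s: 5.68
ee_pos: [496.8, -76.1, 312.9]
ee_rot: [179.6, 0.7, -0.0]
force: [-11.6, -12.5, 4.5]
gripper_width: 23.8
```

```bash
python3 -m jog '[[0,0.006,-0.0152,0,0,0,0],[0,0.0112,-0.0131,0,0,0,0]]' 20;  python3 -m jog '[[0,0.0073,-0.0045,0,0,0,0],[0,0.0073,-0.0045,0,0,0,0]]' 20

```

```text
time_s: 5.92
ee_pos: [514.9, -46.8, 312.5]
ee_rot: [179.7, 0.6, 0.0]
force: [-7.6, -10.5, 3.3]
gripper_width: 23.2
time_s: 6.18
ee_pos: [529.7, -37.3, 312.3]
ee_rot: [179.8, 0.6, 0.0]
force: [-10.0, -7.0, 5.1]
gripper_width: 23.4
```

```bash
python3 -m jog '[[0,0.0084,-0.002,0,0,0,0],[0,0.0083,-0.002,0,0,0,0]]' 20

```

```text
time_s: 6.42
ee_pos: [546.0, -32.2, 312.3]
ee_rot: [-179.9, 0.7, -0.1]
force: [-11.6, 0.3, 6.2]
gripper_width: 23.8
```

```bash
python3 steps.py 554.5 -85.5 550.1 -30.7 -18 18 55;  python3 -m jog '[[0,0.017,0.0013,0,0,0,0],[0,0.016,0.0065,0,0,0,0]]' 20
python3 - <<'E'
from h import *
f=vision.grab_frame("side"); save(f,"s3.png")
c=f["color"][120:290,180:330]; cv2.imwrite("pics/s3c.png",cv2.resize(c,None,fx=4,fy=3.5,interpolation=cv2.INTER_CUBIC))
E
```

```text
start 94.59054318560601 54.97635855529174
77: 0.0172,0.0013   abs 567.3,-32.0
59: 0.0159,0.0066   abs 583.2,-38.6
41: 0.0131,0.0112   abs 596.3,-49.7
23: 0.0090,0.0147   abs 605.3,-64.4
5: 0.0040,0.0167   abs 609.3,-81.1
-13: -0.0013,0.0172   abs 608.0,-98.3
-31: -0.0066,0.0159   abs 601.4,-114.2
-49: -0.0112,0.0131   abs 590.3,-127.3
-67: -0.0147,0.0090   abs 575.6,-136.3
-85: -0.0167,0.0040   abs 558.9,-140.3
-103: -0.0172,-0.0013   abs 541.7,-139.0
-121: -0.0159,-0.0066   abs 525.8,-132.4
-139: -0.0131,-0.0112   abs 512.7,-121.3
-157: -0.0090,-0.0147   abs 503.7,-106.6
-175: -0.0040,-0.0167   abs 499.7,-89.9
-193: 0.0013,-0.0172   abs 501.0,-72.7
-211: 0.0066,-0.0159   abs 507.6,-56.8
-229: 0.0112,-0.0131   abs 518.7,-43.7
time_s: 6.68
ee_pos: [580.7, -34.7, 312.3]
ee_rot: [-179.0, 0.4, -0.3]
force: [-1.4, 30.6, 0.4]
gripper_width: 23.5
```

View pics/s3c.png

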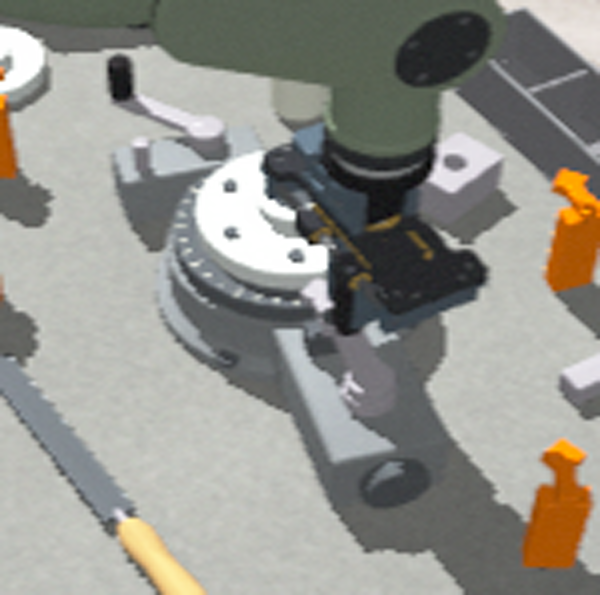

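```bash
python3 steps.py 554.8 -84.5 583.1 -38.6 -18 18 55.5;  python3 -m jog '[[0,0.0145,0.0098,0,0,0,0],[0,0.0093,0.0149,0,0,0,0]]' 20
```

```text
start 58.343770945355985 53.92309338307664
40: 0.0140,0.0100   abs 597.1,-48.6
22: 0.0090,0.0148   abs 606.1,-63.4
4: 0.0040,0.0169   abs 610.1,-80.3
-14: -0.0014,0.0173   abs 608.7,-97.6
-32: -0.0067,0.0160   abs 602.0,-113.6
-50: -0.0113,0.0132   abs 590.7,-126.8
-68: -0.0148,0.0090   abs 575.9,-135.8
-86: -0.0169,0.0040   abs 559.0,-139.8
-104: -0.0173,-0.0014   abs 541.7,-138.4
-122: -0.0160,-0.0067   abs 525.7,-131.7
-140: -0.0132,-0.0113   abs 512.5,-120.4
-158: -0.0090,-0.0148   abs 503.5,-105.6
-176: -0.0040,-0.0169   abs 499.5,-88.7
-194: 0.0014,-0.0173   abs 500.9,-71.4
-212: 0.0067,-0.0160   abs 507.6,-55.4
-230: 0.0113,-0.0132   abs 518.9,-42.2
-248: 0.0148,-0.0090   abs 533.7,-33.2
-266: 0.0169,-0.0040   abs 550.6,-29.2
time_s: 6.98
ee_pos: [611.2, -55.9, 312.8]
ee_rot: [-178.5, -1.1, -0.5]
force: [28.4, 41.6, -17.8]
gripper_width: 27.6
```

```bash
python3 - <<'E'
from h import *
f=vision.grab_frame("side"); save(f,"s4.png")
c=f["color"][150:250,220:320]; cv2.imwrite("pics/s4c.png",cv2.resize(c,None,fx=6,fy=6,interpolation=cv2.INTER_CUBIC))
f=vision.grab_frame("top"); save(f,"t4.png")
c=f["color"][130:230,200:320]; cv2.imwrite("pics/t4c.png",cv2.resize(c,None,fx=6,fy=6,interpolation=cv2.INTER_CUBIC))
s=status.state(); print(s["ee_pos"],s["force"],s["torque"],s["gripper_width"])
E
```

```text
[614.04065737 -57.57570655 313.14645924] [ 31.249134    33.50699038 -18.85187233] [ 5.62409786 -5.57152196 -0.80934581] 22.20415277678994
```

View pics/s4c.png

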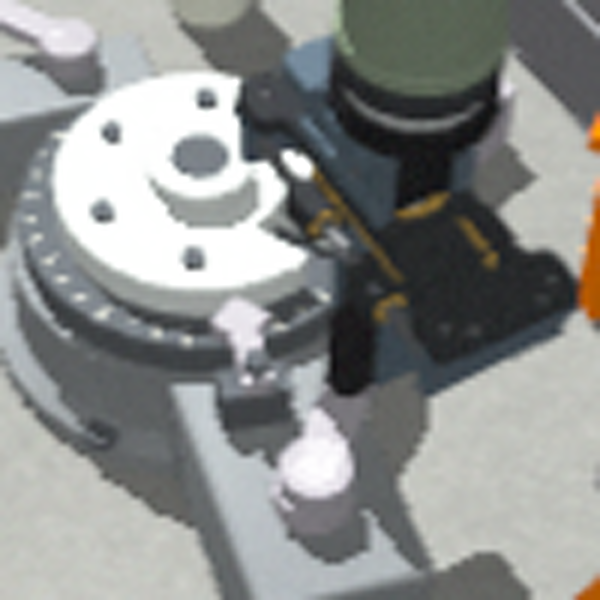

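View pics/t4c.png

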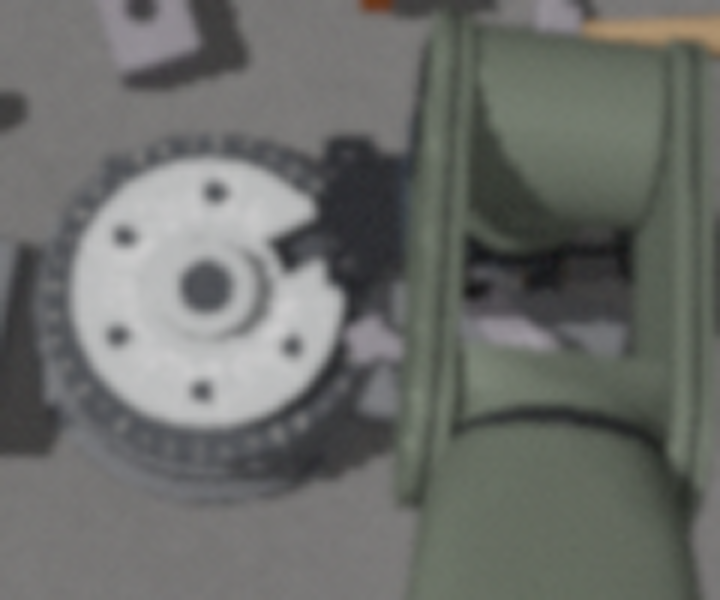

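```bash
python3 -m jog '[[0.05,0,0,0,0,0,0],[0.06,0,0,-0.02,0,0,0],[0.06,0,0,-0.04,0,0,0],[0.06,0.06,0,0,0,0,0]]' 20
python3 - <<'E'
from h import *
f=vision.grab_frame("side"); save(f,"s5.png"); np.save("s5.npy",f,allow_pickle=True)
c=f["color"][130:250,200:320]; cv2.imwrite("pics/s5c.png",cv2.resize(c,None,fx=5,fy=5,interpolation=cv2.INTER_CUBIC))
s=status.state(); print(s["ee_pos"],s["force"],s["torque"],s["gripper_width"])
E
```

```text
time_s: 7.58
ee_pos: [665.0, -64.8, 378.4]
ee_rot: [179.9, -0.4, -0.0]
force: [2.0, -0.5, 0.2]
gripper_width: 58.4
[672.62844988 -64.80975935 374.48199085] [ 9.23059921 -0.28629901 -0.13974153] [-0.02252907 -0.45677926  0.00156402] 59.44076137563123
```

View pics/s5c.png

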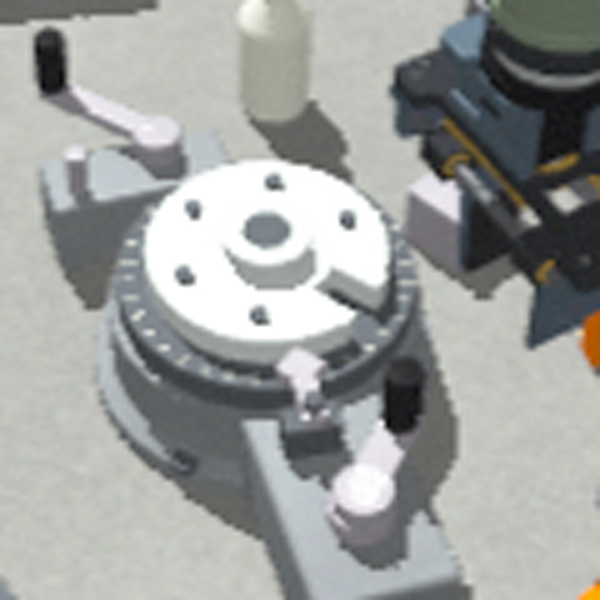

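```bash
python3 - <<'E'
from pol import *
f=np.load("s5.npy",allow_pickle=True).item()
fl=K(f); v,u=np.mgrid[:384,:512]; d=f["depth"].astype(float)
c=(np.stack([(u-f["cx"])/fl*d,(v-f["cy"])/fl*d,d,np.ones_like(d)],-1)@f["pose"].T)[...,:3]
m=(c[...,2]>135)&(c[...,2]<155)&(np.hypot(c[...,0]-555,c[...,1]+86)<80)&(f["color"].max(2)<90)
p=c[m];print(m.sum(),p.mean(0),np.ptp(p,0)); h=p.mean(0)[:2]
print(np.degrees(np.arctan2(h[1]+85.5,h[0]-554.3)),np.hypot(h[1]+85.5,h[0]-554.3))
A,R,g=polar(f,(595.5,94.2),112,fn="pol5.png",a0=-140,a1=30)
E
```

```text
61 [600.16712521 -55.98430636 144.75638622] [19.87909628 25.04063293 16.90529924]
32.76145639941702 54.543279572447524
```

View pics/pol5.png

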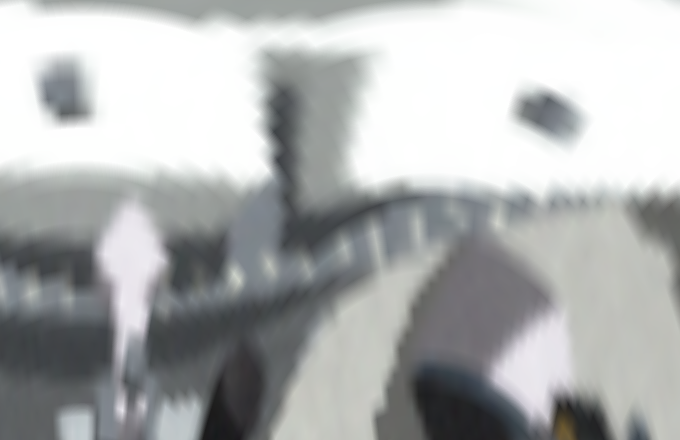

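```bash
python3 -m jog '[[0.06,-0.033,-0.004,0,0,0,0],[0.06,-0.033,-0.0043,0,0,0,0],[0.06,0,0,0,0,0,0],[0.06,0,0,0.03,0,0,0],[0.06,0,0,0.032,0,0,0],[0.06,0,0,0,0,0,0]]' 45; python3 -c "
from workcell import status;s=status.state();print(s['ee_pos'],s['force'])"
```

```text
time_s: 8.38
ee_pos: [599.8, -56.6, 308.5]
ee_rot: [-180.0, 0.3, -0.0]
force: [1.2, 0.5, -0.1]
gripper_width: 60.1
[599.84401572 -56.62087703 308.50972495] [ 1.15949735  0.50021172 -0.0779422 ]
```

```bash
python3 -m jog '[[0.06,0.001,-0.001,-0.004,0,0,0],[0.02,0,0,0,0,0,0],[0.0,0,0,0,0,0,0],[0.0,0,0,0,0,0,0],[0.0,0,0,0,0,0,0]]' 45
```

```text
time_s: 9.0
ee_pos: [601.2, -54.4, 315.1]
ee_rot: [-179.8, -0.1, -0.1]
force: [0.0, 3.4, 1.2]
gripper_width: 23.1
```

```bash
python3 steps.py 555 -85 601.2 -55 -15 15 55; python3 -m jog '[[0,0.0065,0.013,0,0,0,0],[0,0.003,0.0142,0,0,0,0]]' 45
```

```text
start 32.99770510121627 55.08575133371609
18: 0.0061,0.0130   abs 607.3,-68.0
3: 0.0026,0.0141   abs 609.9,-82.1
-12: -0.0011,0.0143   abs 608.8,-96.4
-27: -0.0048,0.0135   abs 604.0,-110.0
-42: -0.0081,0.0118   abs 595.9,-121.8
-57: -0.0109,0.0093   abs 585.0,-131.1
-72: -0.0130,0.0062   abs 572.0,-137.3
-87: -0.0141,0.0026   abs 557.9,-139.9
-102: -0.0143,-0.0011   abs 543.6,-138.8
-117: -0.0135,-0.0048   abs 530.0,-134.0
-132: -0.0118,-0.0081   abs 518.2,-125.9
-147: -0.0093,-0.0109   abs 508.9,-115.0
-162: -0.0062,-0.0130   abs 502.7,-102.0
-177: -0.0026,-0.0141   abs 500.1,-87.9
-192: 0.0011,-0.0143   abs 501.2,-73.6
time_s: 9.25
ee_pos: [613.0, -77.8, 315.0]
ee_rot: [-179.1, -0.5, -0.3]
force: [13.5, 22.1, -6.0]
gripper_width: 23.0
```

```bash
python3 -m jog '[[0,-0.0011,0.0143,0,0,0,0],[0,-0.0048,0.0135,0,0,0,0],[0,-0.0081,0.0118,0,0,0,0]]' 45;  python3 -m jog '[[0,-0.0109,0.0093,0,0,0,0],[0,-0.013,0.0062,0,0,0,0],[0,-0.0141,0.0026,0,0,0,0]]' 45
```

```text
time_s: 9.62
ee_pos: [600.9, -119.5, 315.1]
ee_rot: [-179.5, -0.9, -0.3]
force: [17.6, 14.2, -6.2]
gripper_width: 22.9
time_s: 10.0
ee_pos: [562.5, -138.9, 315.0]
ee_rot: [-179.7, -0.9, -0.3]
force: [17.2, 8.6, -10.3]
gripper_width: 22.8
```

```bash
python3 -m jog '[[0,-0.0143,-0.0011,0,0,0,0],[0,-0.0135,-0.0048,0,0,0,0],[0,-0.0118,-0.0081,0,0,0,0]]' 45
```

```text
time_s: 10.38
ee_pos: [520.8, -131.3, 314.8]
ee_rot: [179.0, -0.5, 0.1]
force: [2.9, -30.0, -8.5]
gripper_width: 23.4
```

```bash
python3 -m jog '[[0,-0.0105,-0.008,0,0,0,0],[0,-0.0062,-0.013,0,0,0,0]]' 45;  python3 -m jog '[[0,-0.0026,-0.0141,0,0,0,0],[0,0.0011,-0.0143,0,0,0,0]]' 45
```

```text
time_s: 10.62
ee_pos: [498.3, -112.9, 314.7]
ee_rot: [178.7, 0.8, 0.2]
force: [-25.5, -41.0, 13.7]
gripper_width: 22.8
time_s: 10.88
ee_pos: [487.6, -81.5, 314.5]
ee_rot: [179.3, 2.8, 0.1]
force: [-56.0, -14.1, 44.3]
gripper_width: 17.0
```

```bash
python3 -m jog '[[0.05,0,0,0,0,0,0],[0.06,0,0,-0.02,0,0,0],[0.06,0,0,-0.04,0,0,0],[0.06,0,0.06,0,0,0,0],[0.06,0,0.06,0,0,0,0],[0.06,0,0,0,0,0,0],[0.06,0,0,0,0,0,0]]' 45
cat > look.py <<'E'
from pol import *
import sys
n=sys.argv[1]
for cam in("side","top"):
    f=vision.grab_frame(cam); np.save(f"{cam}_{n}.npy",f,allow_pickle=True)
    x0,y0=(200,130) if cam=="side" else (200,120)
    c=f["color"][y0:y0+120,x0:x0+120]; cv2.imwrite(f"pics/{cam}_{n}.png",cv2.resize(c,None,fx=4.5,fy=4.5,interpolation=cv2.INTER_CUBIC))
    fl=K(f); v,u=np.mgrid[:384,:512]; d=f["depth"].astype(float)
    c=(np.stack([(u-f["cx"])/fl*d,(v-f["cy"])/fl*d,d,np.ones_like(d)],-1)@f["pose"].T)[...,:3]
    m=(c[...,2]>135)&(c[...,2]<155)&(np.hypot(c[...,0]-555,c[...,1]+85)<75)&(f["color"].max(2)<90)
    if m.sum(): 
        p=c[m];h=p.mean(0); print(cam,m.sum(),h.round(1),np.ptp(p,0).round(),"ang",np.degrees(np.arctan2(h[1]+85,h[0]-555)).round(1))
    polar(f,(595.5,94.2),112,fn=f"pol_{cam}_{n}.png",a0=-150,a1=0)
s=status.state(); print(s["time_s"],s["ee_pos"].round(1),s["ee_rot"].round(1),s["force"].round(1))
E
python3 look.py 6
```

```text
time_s: 11.75
ee_pos: [500.4, -196.9, 374.5]
ee_rot: [-180.0, 0.0, -0.1]
force: [0.5, 0.5, 0.2]
gripper_width: 60.0
side 59 [500.3 -81.  145.1] [20. 21. 16.] ang 175.8
top 39 [499.6 -78.9 147.4] [19. 20. 18.] ang 173.7
11.85 [ 500.6 -196.   374.7] [-1.8e+02  0.0e+00  1.0e-01] [ 0.4  1.  -0.7]
```

View pics/side_6.png

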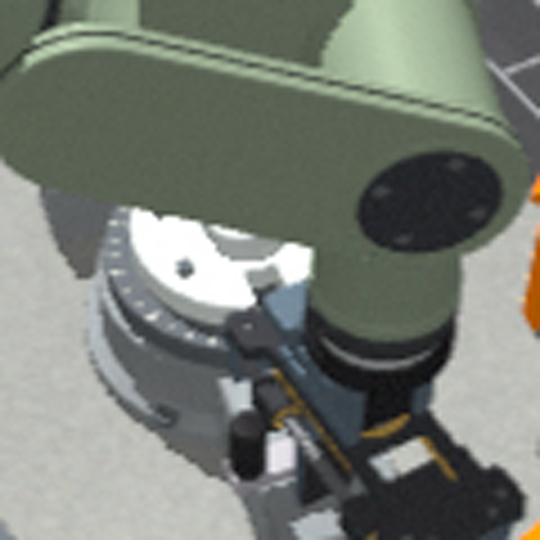

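View pics/top_6.png

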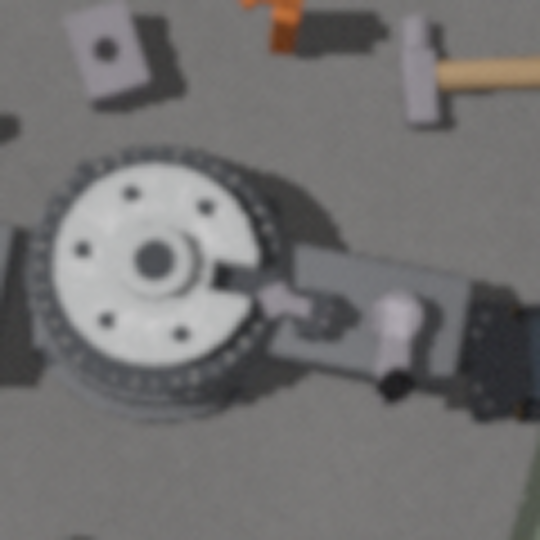

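View pics/pol_side_6.png

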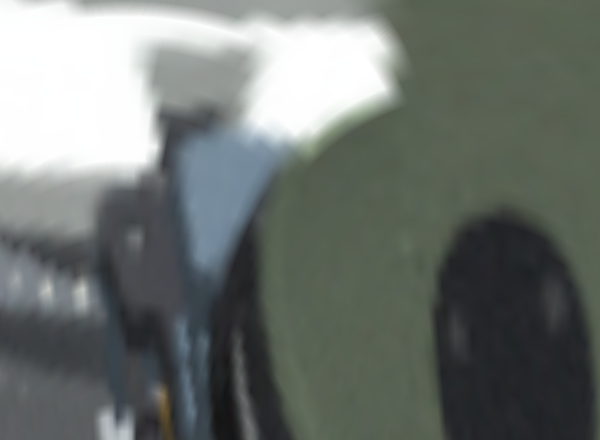

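View pics/pol_top_6.png

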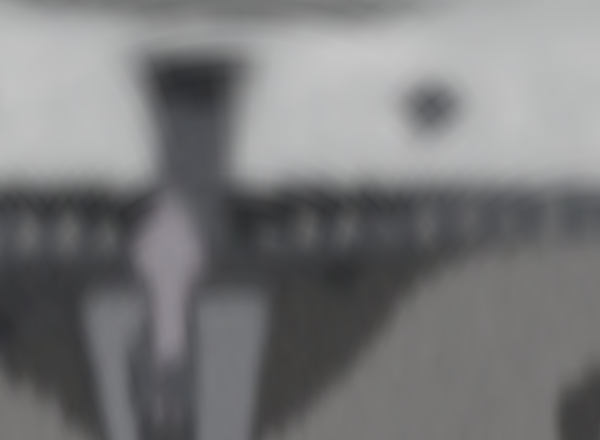

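```bash
cat > meas.py <<'E'
from pol import *
import sys
from scipy.optimize import least_squares
def measure(f,c0=(595.5,94.2)):
    # refine centre by flange rim edge in this picture (z=112), radial gradient
    c=np.array(c0)
    for it in range(3):
        A,R,g=polar(f,c,112,r0=60,r1=88,a0=-180,a1=180,sa=1,sr=8)
        g=cv2.GaussianBlur(g.astype(np.float32),(1,5),0); G=-np.gradient(g,axis=0); i=G.argmax(0); r=R[i]; ok=(G.max(0)>np.median(G.max(0))*0.5)
        a=np.radians(A); s=least_squares(lambda x:(r-x[2]-x[0]*np.cos(a)-x[1]*np.sin(a))[ok],[0,0,74],loss="cauchy",f_scale=.5).x
        c=c+s[:2]
    return c,s[2]
def notch(f,c,guess,z=112):
    A,R,g=polar(f,c,z,r0=46,r1=72,a0=guess-25,a1=guess+25,sa=10,sr=2)
    res=[]
    for j,r in enumerate(R):
        if r<54: continue
        row=cv2.GaussianBlur(g[j:j+1].astype(np.float32),(31,1),0)[0]; d=np.gradient(row)
        # offset tangential of edges
        i0=d.argmin(); i1=d.argmax(); lo,hi=sorted((A[i0],A[i1])); res.append((r,r*np.sin(np.radians(lo-guess)),r*np.sin(np.radians(hi-guess))))
    res=np.array(res); mid=(res[:,1]+res[:,2])/2; w=res[:,2]-res[:,1]; ok=np.abs(w-np.median(w))<4
    return guess+np.degrees(np.median(np.arcsin(mid[ok]/res[ok,0]))),np.median(w),ok.sum(),np.std(mid[ok])
def pointer(f,c,z=114,guess=-108):
    A,R,g=polar(f,c,z,r0=84,r1=112,a0=guess-14,a1=guess+14,sa=10,sr=2); out=[]
    for j,r in enumerate(R):
        row=g[j]; lo=row.min(); w=np.clip(row-(row.max()*.6+lo*.4),0,None)
        out.append((A*w).sum()/w.sum())
    return np.median(out),np.std(out)
if __name__=="__main__":
    for fn,gs in zip(sys.argv[1::2],sys.argv[2::2]):
        f=np.load(fn,allow_pickle=True).item(); c,r=measure(f); print(fn,"c",c.round(2),round(r,2))
        for zc in (c,):
            n=notch(f,zc,float(gs)); p=[pointer(f,zc,z) for z in(110,114)]
            print("  notch",np.round(n,2),"pointer z110/114",np.round(p,2).tolist(),"pointer-notch",round(p[1][0]-n[0],2))
E
python3 meas.py top0.npy -4 top_6.npy -100 side0.npy -3 s5.npy -62 ; python3 meas.py  top_6.npy -103
```

```text
top0.npy c [595.48  94.36] 76.21
  notch [-3.34 22.36 36.    0.51] pointer z110/114 [[-107.58, 0.09], [-107.91, 0.1]] pointer-notch -104.57
top_6.npy c [595.63  94.  ] 76.28
  notch [-102.02   21.35   36.      0.59] pointer z110/114 [[-107.75, 0.23], [-108.05, 0.22]] pointer-notch -6.03
side0.npy c [597.8   95.93] 75.95
  notch [-3.74 22.92 36.    0.41] pointer z110/114 [[-108.0, 0.18], [-108.51, 0.14]] pointer-notch -104.77
s5.npy c [597.71  95.91] 76.03
  notch [-65.06  22.27  34.     0.34] pointer z110/114 [[-107.95, 0.19], [-108.47, 0.15]] pointer-notch -43.41
top_6.npy c [595.63  94.  ] 76.28
  notch [-102.06   21.37   36.      0.77] pointer z110/114 [[-107.75, 0.23], [-108.05, 0.22]] pointer-notch -5.99
```

```bash
python3 -m jog '[[0.06,0,-0.058,0,0,0,0],[0.06,0,-0.058,0,0,0,0],[0.06,0,0,0,0,0,0],[0.06,0,0,0.03,0,0,0],[0.06,0,0,0.03,0,0,0],[0.06,0,0,0,0,0,0],[0.02,0,0,0,0,0,0],[0.0,0,0,0,0,0,0],[0.0,0,0,0,0,0,0],[0.0,0,0,0,0,0,0]]' 40; python3 steps.py 555 -85 499.8 -79.7 -12 3 55
```

```text
time_s: 13.1
ee_pos: [500.5, -80.3, 315.4]
ee_rot: [-179.8, -0.0, -0.1]
force: [-0.8, 3.9, 4.8]
gripper_width: 23.4
start 174.51558676589357 55.45385469018361
163: 0.0027,-0.0112   abs 502.5,-68.5
151: 0.0046,-0.0105   abs 507.1,-57.9
139: 0.0067,-0.0094   abs 513.8,-48.6
```

```bash
python3 -m jog '[[0,0.0023,-0.0112,0,0,0,0],[0,0.0043,-0.0105,0,0,0,0],[0,0.0064,-0.0094,0,0,0,0],[0,0,0,0,0,0,0]]' 40
```

```text
time_s: 13.6
ee_pos: [511.3, -51.5, 314.8]
ee_rot: [179.7, 0.5, 0.0]
force: [-10.0, -9.0, 8.0]
gripper_width: 23.4
```

```bash
python3 -m jog '[[0,0.0018,-0.0022,0,0,0,0],[0,0,0,0,0,0,0],[0.05,0,0,0,0,0,0],[0.06,0,0,0,0,0,0],[0.06,0,0,-0.03,0,0,0],[0.06,0,0,-0.03,0,0,0],[0.06,0,0.06,0,0,0,0],[0.06,0,0.06,0,0,0,0],[0.06,0,0.03,0,0,0,0],[0.06,0,0,0,0,0,0]]' 40
python3 look.py 7; python3 meas.py top_7.npy -108
```

```text
time_s: 14.85
ee_pos: [515.7, -199.3, 374.6]
ee_rot: [180.0, -0.0, -0.2]
force: [0.7, 0.6, -0.7]
gripper_width: 60.2
side 60 [512.1 -54.3 144.9] [21. 23. 16.] ang 144.4
top 38 [511.  -52.5 147. ] [19. 22. 16.] ang 143.6
14.95 [ 515.6 -197.3  374.6] [-180.    0.   -0.] [-0.4  0.4 -0.1]
top_7.npy c [595.61  94.2 ] 76.27
  notch [-107.19   21.91   36.      0.41] pointer z110/114 [[-107.63, 0.12], [-107.94, 0.11]] pointer-notch -0.75
```

View pics/top_7.png

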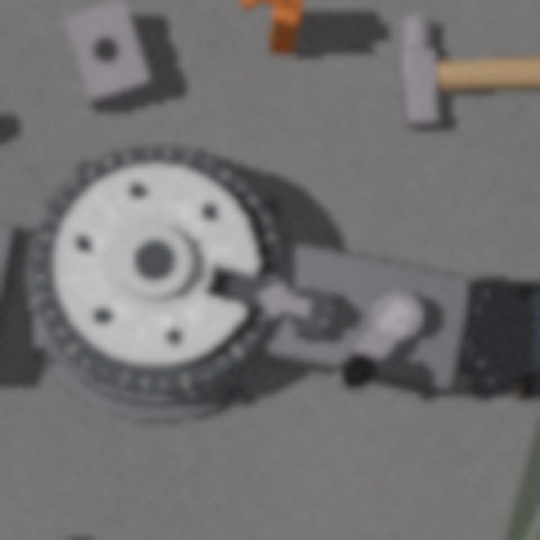

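View pics/pol_top_7.png

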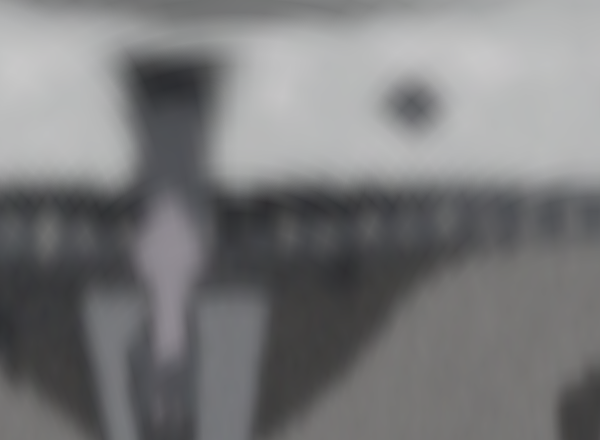

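```bash
python3 -m jog '[[0.06,-0.0045,-0.0482,0,0,0,0],[0.06,0,-0.0482,0,0,0,0],[0.06,0,-0.048,0,0,0,0],[0.06,0,0,0,0,0,0],[0.06,0,0,0.03,0,0,0],[0.06,0,0,0.03,0,0,0],[0.06,0,0,0,0,0,0],[0.02,0,0,0,0,0,0],[0.0,0,0,0,0,0,0],[0.0,0,0,0,0,0,0],[0.0,0,0,0,0,0,0]]' 40
```

```text
time_s: 16.32
ee_pos: [510.7, -52.3, 315.4]
ee_rot: [-179.8, 0.0, -0.1]
force: [-0.3, 4.5, 4.1]
gripper_width: 23.3
```

```bash
cat > gp.py <<'E'
from workcell import status; import numpy as np
from scipy.spatial.transform import Rotation as Ro
s=status.state(); z=Ro.from_euler("xyz",s["ee_rot"],degrees=True).as_matrix()[:,2]; g=s["ee_pos"]+172*z
print(s["time_s"],"grasp",g.round(2),"ang",np.degrees(np.arctan2(g[1]+85,g[0]-555)).round(2),s["force"].round(1))
E
python3 gp.py; python3 -m jog '[[0,0.0045,-0.006,0,0,0,0],[0,0,0,0,0,0,0]]' 40; python3 gp.py
```

```text
16.325 grasp [510.7  -51.59 143.36] ang 142.98 [-0.3  4.5  4.1]
time_s: 16.58
ee_pos: [513.5, -48.6, 315.3]
ee_rot: [179.8, 0.4, -0.0]
force: [-9.4, -7.3, 7.9]
gripper_width: 22.8
16.575 grasp [512.29 -49.26 143.27] ang 140.08 [-9.4 -7.3  7.9]
```

```bash
python3 -m jog '[[0,0.0013,-0.0017,0,0,0,0],[0,0,0,0,0,0,0]]' 40; python3 gp.py
```

```text
time_s: 16.82
ee_pos: [514.1, -47.8, 315.3]
ee_rot: [179.6, 0.5, -0.0]
force: [-10.6, -12.3, 9.4]
gripper_width: 23.1
16.825 grasp [512.59 -48.87 143.28] ang 139.58 [-10.6 -12.3   9.4]
```

```bash
python3 -m jog '[[0,0.0010,-0.0013,0,0,0,0],[0,0,0,0,0,0,0]]' 40; python3 gp.py
```

```text
time_s: 17.08
ee_pos: [514.8, -46.9, 315.2]
ee_rot: [179.6, 0.6, -0.0]
force: [-11.6, -13.1, 10.6]
gripper_width: 22.9
17.075 grasp [512.98 -48.17 143.19] ang 138.77 [-11.6 -13.1  10.6]
```

```bash
python3 -m jog '[[0,0.0004,-0.0006,0,0,0,0],[0,0,0,0,0,0,0],[0.05,0,0,0,0,0,0],[0.06,0,0,0,0,0,0],[0.06,0,0,-0.03,0,0,0],[0.06,0,0,-0.03,0,0,0],[0.06,0,0.06,0,0,0,0],[0.06,0,0.06,0,0,0,0],[0.06,0,0.03,0,0,0,0],[0.06,0,0,0,0,0,0]]' 40
python3 look.py 8; python3 meas.py top_8.npy -108
```

```text
time_s: 18.32
ee_pos: [518.4, -195.3, 374.5]
ee_rot: [180.0, -0.0, -0.2]
force: [-0.4, 0.8, -0.3]
gripper_width: 60.0
side 62 [514.6 -51.  144.5] [21. 23. 15.] ang 139.9
top 39 [513.8 -49.4 147.2] [19. 22. 19.] ang 139.2
18.425 [ 518.3 -193.3  374.6] [-180.    0.   -0.] [ 0.  -0.1 -0.2]
top_8.npy c [595.59  94.22] 76.29
  notch [-107.83   21.5    36.      0.49] pointer z110/114 [[-107.55, 0.14], [-107.85, 0.14]] pointer-notch -0.02
```

View pics/pol_top_8.png

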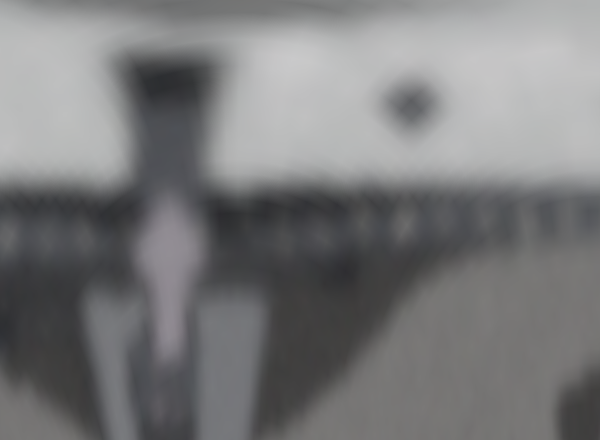

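```bash
python3 - <<'E'
from meas import *
for fn,g0 in(("top0.npy",-3.3),("side0.npy",-3.5),("s5.npy",-65),("top_6.npy",-102),("top_7.npy",-107.2),("top_8.npy",-107.8)):
    f=np.load(fn,allow_pickle=True).item(); c,r=measure(f); out=[]
    for k in range(1,6):
        a0=g0+60*k
        A,R,g=polar(f,c,112,r0=42,r1=62,a0=a0-12,a1=a0+12,sa=5,sr=4)
        w=np.clip(np.median(g)*.8-g,0,None); 
        if w.sum()<50: out.append(np.nan); continue
        aa,rr=np.meshgrid(A,R); out.append((aa*w).sum()/w.sum()-60*k); 
    print(fn,c.round(1),np.round(out,2),np.nanmean(out).round(2),np.nanmedian(out).round(2))
E
```

```text
top0.npy [595.5  94.4] [-3.67 -3.57 -3.32 -2.51 -3.88] -3.39 -3.57
side0.npy [597.8  95.9] [-3.77 -3.14 -3.02 -3.46 -3.71] -3.42 -3.46
s5.npy [597.7  95.9] [-65.46 -65.12 -64.16 -63.51 -64.89] -64.63 -64.89
top_6.npy [595.6  94. ] [-102.19 -102.04 -102.42 -101.95 -101.55] -102.03 -102.04
top_7.npy [595.6  94.2] [-107.03 -107.53 -106.92 -106.39 -106.76] -106.93 -106.92
top_8.npy [595.6  94.2] [-107.34 -108.13 -107.36 -107.43 -107.39] -107.53 -107.39
```

Alignment is good: the notch reads -107.8° by its edges and -107.5° from the bolt holes, against the pointer at -107.7±0.2°. Next, the clamp knob at about (561, 320), with the lever at about 119° and home at about 167°.

```bash
python3 -m jog '[[0.06,0.0048,-0.057,0,0,0,0],[0.06,0.0048,-0.057,0,0,0,0],[0.06,0.0048,-0.057,0,0,0,0],[0.06,0.0048,-0.057,0,0,0,0],[0.06,0.0048,-0.057,0,0,0,0],[0.06,0.0048,-0.057,0,0,0,0],[0.06,0.0048,-0.057,0,0,0,0],[0.06,0.0048,-0.057,0,0,0,0],[0.06,0.0048,-0.057,0,0,0,0],[0.06,0,0,0,0,0,0],[0.06,0,0,0,0,0,0]]' 20; python3 gp.py
python3 - <<'E'
from h import *
f=vision.grab_frame("side"); np.save("side_9.npy",f,allow_pickle=True); save(f,"side_9.png")
E
python3 meas.py side_9.npy -108
```

```text
time_s: 19.8
ee_pos: [560.4, 320.0, 374.4]
ee_rot: [179.9, 0.1, 0.1]
force: [0.6, -0.2, 0.7]
gripper_width: 59.7
19.8 grasp [560.29 319.87 202.43] ang 89.25 [ 0.6 -0.2  0.7]
side_9.npy c [598.09  95.56] 75.7
  notch [-110.08   20.29   27.      3.05] pointer z110/114 [[-108.54, 1.97], [-108.87, 2.4]] pointer-notch 1.21
```

View pics/side_9.png

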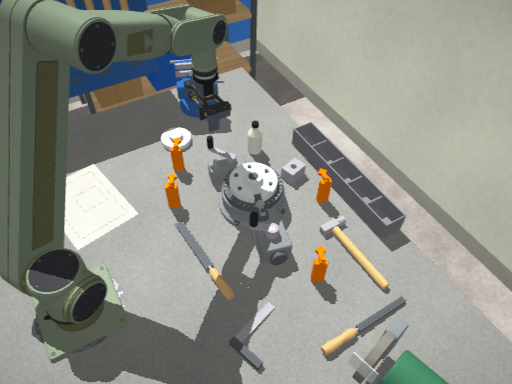

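```bash
python3 -m jog '[[0.06,0,0,0.042,0,0,0],[0.06,0,0,0.042,0,0,0],[0.06,0,0,0,0,0,0],[0.02,0,0,0,0,0,0],[0,0,0,0,0,0,0],[0,0,0,0,0,0,0],[0,0,0,0,0,0,0]]' 20; python3 gp.py; python3 - <<'E'
from h import *
f=vision.grab_frame("side"); c=f["color"][90:200,150:290]; cv2.imwrite("pics/s10.png",cv2.resize(c,None,fx=5,fy=5,interpolation=cv2.INTER_CUBIC))
E
python3 steps.py 600.1 247.2 560.5 320 8 6 84
```

```text
time_s: 20.72
ee_pos: [561.3, 321.0, 292.0]
ee_rot: [-179.6, -0.1, -0.1]
force: [-3.4, 13.5, 1.3]
gripper_width: 23.0
20.725 grasp [561.51 322.26 119.98] ang 89.08 [-3.4 13.5  1.3]
start 118.54424731541721 82.87339742040267
127: -0.0104,0.0053   abs 550.1,314.7
135: -0.0089,0.0076   abs 541.2,307.1
143: -0.0078,0.0088   abs 533.4,298.3
151: -0.0065,0.0098   abs 527.0,288.5
159: -0.0050,0.0106   abs 521.9,277.9
167: -0.0035,0.0112   abs 518.4,266.7
```

View pics/s10.png

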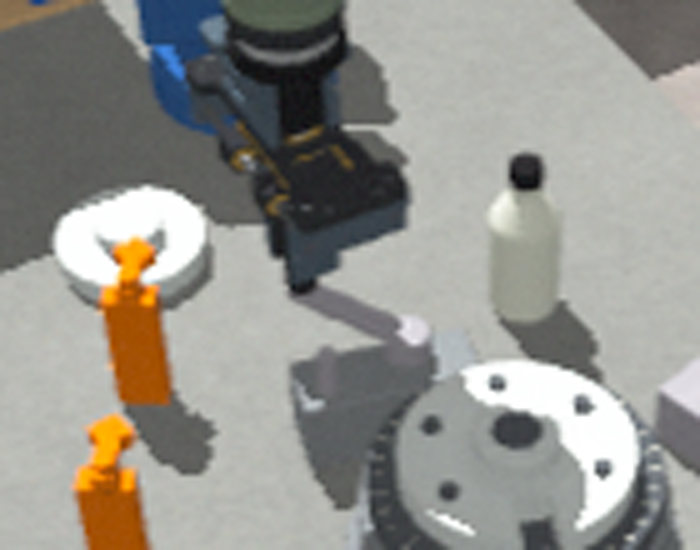

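```bash
python3 -m jog '[[0,-0.0100,0.0043,0,0,0,0],[0,-0.0089,0.0073,0,0,0,0],[0,-0.0078,0.0088,0,0,0,0]]' 20; python3 gp.py;python3 -m jog '[[0,-0.0065,0.0098,0,0,0,0],[0,-0.0050,0.0106,0,0,0,0]]' 20;python3 gp.py
```

```text
time_s: 21.15
ee_pos: [533.9, 301.7, 292.0]
ee_rot: [-179.5, -0.0, -0.0]
force: [-5.0, 12.2, 2.5]
gripper_width: 22.2
21.15 grasp [533.98 303.22 119.98] ang 93.1 [-5.  12.2  2.5]
time_s: 21.4
ee_pos: [520.3, 281.6, 291.9]
ee_rot: [-179.5, 0.4, -0.1]
force: [-12.1, 12.0, 5.9]
gripper_width: 21.8
21.4 grasp [519.17 283.06 119.9 ] ang 95.56 [-12.1  12.    5.9]
```

```bash
python3 -m jog '[[0,-0.002,0.0100,0,0,0,0]]' 20; python3 gp.py;python3 -m jog '[[0,-0.001,0.006,0,0,0,0],[0,0,0,0,0,0,0]]' 20;python3 gp.py
```

```text
time_s: 21.52
ee_pos: [518.0, 270.9, 291.8]
ee_rot: [-179.6, 0.5, -0.0]
force: [-12.5, 8.9, 8.4]
gripper_width: 21.4
21.525 grasp [516.57 271.96 119.84] ang 96.14 [-12.5   8.9   8.4]
time_s: 21.78
ee_pos: [517.4, 265.7, 291.8]
ee_rot: [-179.5, 0.4, -0.2]
force: [-12.6, 15.4, 5.7]
gripper_width: 21.3
21.775 grasp [516.1  267.31 119.82] ang 96.3 [-12.6  15.4   5.7]
```

```bash
python3 -m jog '[[0,-0.001,0.003,0,0,0,0],[0,0,0,0,0,0,0]]' 20;python3 gp.py
```

```text
time_s: 22.02
ee_pos: [516.9, 264.6, 291.8]
ee_rot: [-179.2, 0.3, -0.2]
force: [-11.0, 24.0, 2.9]
gripper_width: 21.2
22.025 grasp [516.06 267.13 119.83] ang 96.31 [-11.   24.    2.9]
```

```bash
python3 -m jog '[[0,0,0.002,0,0,0,0],[0,0,0,0,0,0,0],[0.05,0,0,0,0,0,0],[0.06,0,0,0,0,0,0],[0.06,0,0,0,0,0,0],[0.06,0,0,-0.04,0,0,0],[0.06,0,0,-0.05,0,0,0],[0.06,0,-0.05,-0.02,0,0,0],[0.06,0,-0.055,0,0,0,0],[0.06,-0.06,0,0,0,0,0],[0.06,-0.06,0,0,0,0,0],[0.06,0,0,0,0,0,0]]' 20
python3 - <<'E'
from meas import *
for n in("side","top"):
    f=vision.grab_frame(n); np.save(n+"_11.npy",f,allow_pickle=True)
    x0,y0=(160,110) if n=="side" else (150,120)
    c=f["color"][y0:y0+150,x0:x0+180]; cv2.imwrite(f"pics/{n}_11.png",cv2.resize(c,None,fx=4.3,fy=4,interpolation=cv2.INTER_CUBIC))
    fl=K(f); v,u=np.mgrid[:384,:512]; d=f["depth"].astype(float)
    c=(np.stack([(u-f["cx"])/fl*d,(v-f["cy"])/fl*d,d,np.ones_like(d)],-1)@f["pose"].T)[...,:3]
    m=(c[...,2]>112)&(c[...,2]<130)&(np.hypot(c[...,0]-516,c[...,1]-267)<30)&(f["color"].max(2)<90)
    p=c[m]; print(n,m.sum(),p.mean(0).round(1) if m.sum() else "")
    if m.sum(): h=p.mean(0); print(np.degrees(np.arctan2(h[1]-247.2,h[0]-600.1)))
E
python3 meas.py top_11.npy -108 side_11.npy -108
```

```text
time_s: 23.52
ee_pos: [396.3, 361.9, 400.7]
ee_rot: [179.9, 0.1, 0.1]
force: [1.3, 0.6, 0.6]
gripper_width: 60.2
side 33 [517.4 263.5 120.9]
168.87511190884294
top 31 [516.2 265.3 123.6]
167.84370510213859
top_11.npy c [595.68  94.27] 76.28
  notch [-107.66   21.63   36.      0.44] pointer z110/114 [[-107.63, 0.17], [-107.93, 0.17]] pointer-notch -0.28
side_11.npy c [597.63  95.87] 76.01
  notch [-108.25   21.33   36.      0.73] pointer z110/114 [[-107.86, 0.17], [-108.4, 0.14]] pointer-notch -0.15
```

View pics/side_11.png

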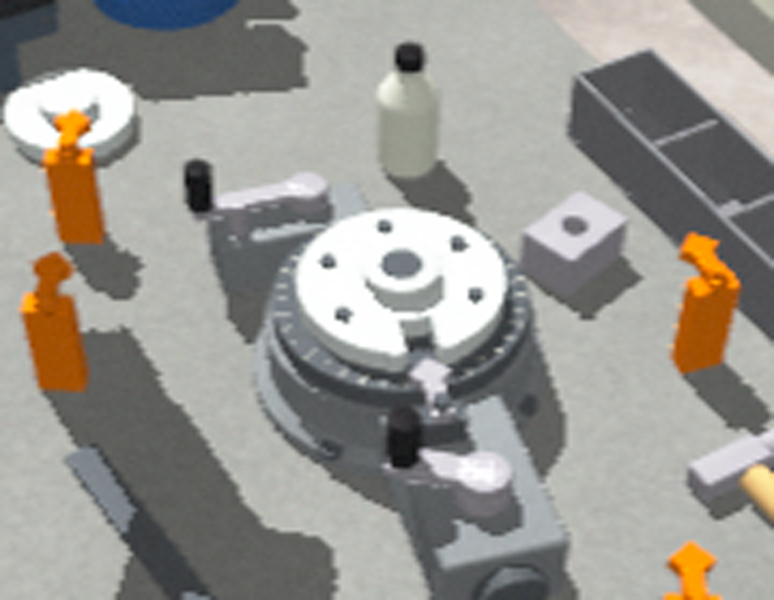

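View pics/top_11.png

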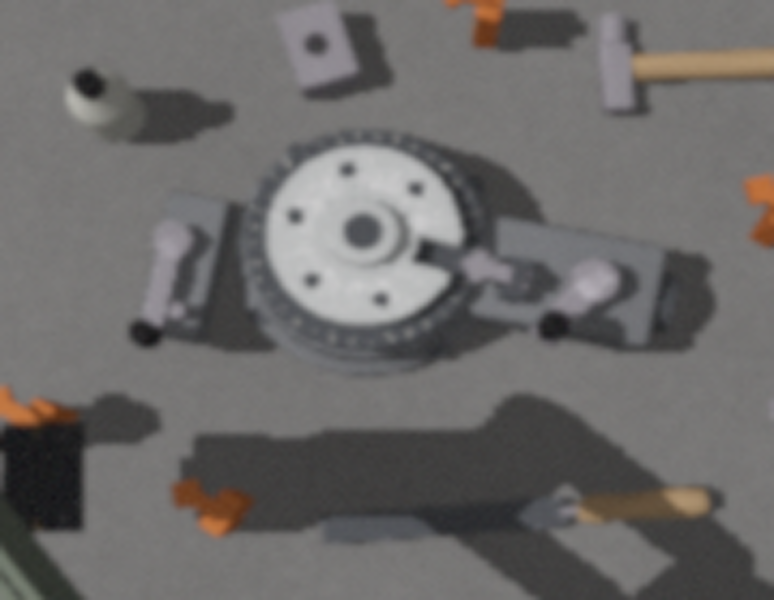

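```bash
python3 -c "
from workcell import ticket; print(ticket.job_done())"
```

```text
the job is handed in; nothing more can be done
None
```

The notch now faces the pointer, the clamp lever is home against its stop peg, and I handed the job in at about 23.6 s of the 72 s. The order was crank first, then clamp.

- **Setting:** I wound the crank about 1.7 turns clockwise by its handle, in several grips, then finished with a small trim. Seen after clamping, the notch is 0.3° off the pointer in the top view and 0.15° off in the side view. Before clamping, the bolt holes and the notch edges agreed to about 0.3°.
- **Clamp:** With the knob gripped, the lever stopped moving at about 167° while the push rose from about 15 to 24 N. The pictures after letting go show the arm against the peg. The knob reads 168–169° there, against the 167° I worked out for home, which is within measuring error.
- **Release:** The gripper was open and well clear at hand-in, and none of the other tools I can see in the last pictures have moved.

Some things did not go smoothly or did not agree:

- **Grip slips:** The grip slipped off the crank handle twice, with wrist forces up to about 73 N, under the 120 N limit. I gripped again each time.
- **Crank past the bracket:** By the sizes given, the crank handle should have struck the pointer bracket as it passed. No such blocking was felt.
- **Crank count:** My rough count of crank turns comes out about 1° short of what the pictures show. I trusted the direct view of notch and pointer instead.
- **Side view:** One side view taken before clamping was unusable because the crank handle hid the pointer.

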